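# Clamp the setting ring and lock the clamp screw

### The arm

A 7-joint arm with a two-finger parallel gripper is mounted at the origin on a cart in front of the work surface, level with it; the furniture and walls round the work are solid. World frame = base frame: x ahead of the robot, y to its left, z up, the work surface at z = 0. Lengths are in m, angles in rad, forces in N, time in s.
With the tool pointing down it reaches from about 0.4 to 0.875 m from the base axis. Payload 19.3 kg.
Tool frame: the origin (TCP) lies midway between the tips of the shut fingers; the grasp point (between the pads) lies bot.grip_point_offset behind it (bot.grip_point_offset is the distance from the TCP to the grasp point, in m); z points along the fingers, y is the direction in which the jaws open and shut (so a half turn about z gives the same grasp; the last joint's range is limited). The gripper opens to 85 mm and grips with 20 to 120 N. Pads are 22 mm wide; open, the fingers measure 114 mm over their backs; the gripper's body (76 mm by 85 mm) begins 54 mm behind the grasp point. The pads swing forward as they close: fully open they stand 13 mm farther back than shut.
Start: joints at [1.047, 0.521, -0.036, 1.599, 0.021, 1.021, -0.113], TCP at [0.274, -0.562, 0.231] pointing down, gripper open.
Joint ranges: [-2.91, 2.91], [-0.3, 2.13], [-1.5, 1.42], [0.17, 2.43], [-1.26, 4.41], [0.16, 1.93], [-2.52, 2.52]. Speed limits (rad/s): [1.89, 1.89, 2.39, 2.39, 3.01, 3.01, 3.01].

### API

Orientations are given as [roll, pitch, yaw] about the fixed x, y, z axes, in that order (R = Rz(yaw) Ry(pitch) Rx(roll)).
In Python, from workcell import bot gives the robot as it stands.
- The arm moves only by the tool servo_tool, never from a script. Its argument "rows" is a list that holds one entry, the list of rows, each a list of 6 numbers: the shift along the tool's x, y, z in cm, then the turn, a rotation vector about the tool's x, y, z in degrees. A call has 1 to 5 rows; each row shifts and turns the commanded pose from where the row before left it, along the tool's axes as they then stand; what a row does not reach is not made up. A row lasts 1/8 s, in which the tool goes at most 62.5 mm and 10.7 degrees, less where a joint would pass 70% of its speed; a pose out of reach is approached as far as the arm can. A call is refused whole if a number of a shift passes 6.25 or a number of a turn 10.7, either way. A call with a gripper value outside its range is refused whole. "grip" is the opening, from -1 (shut) to 1 (fully open), so that 0 is half open, set as the call begins (left out, the last holds). The fingers move at their own pace and stop on an object; "squeeze" is the grip in N (left out, the last holds). Time passes only in rows, so rows that do not move let the fingers close. It gives the time, the measured TCP pose, the force and the opening at its end, in the units of the state.
- bot.observe(): the state, without advancing time (a new reading comes with each control period).
- bot.grab_frame(name): name is "scene" or "top" or "wrist"; returns a dict with "image" (384x512x3 uint8, red, green, blue), "K" (3x3 intrinsics, pixels), "R" (3x3) and "t" (3): a world point X has camera coordinates R X + t; the wrist camera has in their place "mount" (4x4, takes a point from camera to tool coordinates, whose origin is the TCP and whose axes are the flange's). Camera axes: x right, y down, z forward; pixel columns grow to the right and rows downward; lengths in m; the calibration is good to about 2 mm. A picture is of the moment at which its call begins: read the wrist's pose just before it. There is no depth.
- bot.job_done(): hands the job in, once; it reports no verdict.
The state is a dict: "clock": time; "qpos": joint angles; "qd": joint speeds; "joint_efforts": joint torques, N m; "position": TCP position; "tool_rot": TCP orientation; "force": force on the tool from outside, world axes, zero at the start; "moment": the same for the moment, N m; "grip_width": finger opening in m.
Only numpy, scipy, OpenCV 4.12 (cv2) and the standard library are available. Lean on these libraries where they do the work, as an engineer would, in place of code of your own. Each camera call takes 0.05 s, during which the arm holds its last target.

### The job

Clamp the setting ring that stands on edge in the V-block, so that a bore gauge can be zeroed in it: turn the small upper knob of the clamp clockwise, by feel, until the foot presses on the ring with a firm 40 N or so, and leave the larger locking ring below the knob backed off meanwhile. Then turn the locking ring clockwise until it is tight down on the yoke, taking care not to turn the knob with it, so that the setting ring stays held just as firmly. Do not overtighten, shove the clamp stand about or disturb the gauges lying beside it, and let go at the end.

Things in the scene. Friction and masses are not known exactly. Their poses are not given: they have to be found in the camera images.
- clamp_stand: V-block clamp standing loose on the bench (about 2.3 kg; it skids if shoved): dark steel base plate 110 (x) x 150 (y) x 12 mm, two pillars, and a yoke bar 34 (x) x 148 (y) x 16 mm across them. Origin: centre of the base plate's underside; z up; the V-groove runs along its x.
- yoke_top (a point): Point on the vertical axis shared by clamp screw, knob and locking ring, on the top face of the yoke bar, 122 mm above the bench; axes of the stand. Locking ring: plain bare steel, fluted, diameter 46, 14 mm high; its underside is on the yoke when tight, 1.7 to 2.7 mm above it at the start. Screw between ring and knob: diameter 14.
- lock_ring (a joint): Angle of the locking ring, rad: 0 = tight down on the yoke (hard stop), negative = backed off; clockwise seen from above raises it to 0. It starts between -1.05 and -0.7, drags with 0.05 N m and sinks 2.5 mm per rad. The knob turns freely of it.
- setting_ring: The setting ring to be clamped: plain steel ring, outer diameter 49, 17 mm thick, 160 g, on edge in the V-block below the foot. Origin: centre of one flat face; its z is the ring's axis, along the stand's x. The foot starts 1 to 5 mm above it: how far is not told.
- v_block: Steel V-block 49 x 52 x 34 mm fixed on the base plate under the yoke; origin: centre of its underside. The clamp foot presses the setting ring down into its groove.
- bore_gauge: Bore gauge 281 mm long lying on the bench behind the clamp; bystander, leave alone. Origin: centre of its underside.
- large_ring: Larger setting ring, diameter 65, 23 mm high, lying flat right of the clamp; bystander, leave alone. Origin: centre of its underside. Beyond it a fixed wheel 404 mm tall stands on edge on the bench (x 0.42 to 0.82, y -0.27 to -0.09): keep the arm clear of it.
- micrometer: Outside micrometer 132 mm long lying left of the clamp; bystander, leave alone. Origin: centre of its underside.
- marker: Felt marker 130 mm long lying left of the clamp; bystander, leave alone. Origin: centre of its underside.
- knob_axis (a point): Point of the stand on the same axis, 35 mm above yoke_top (does not move with the knob). Knob: black, fluted, diameter 26, 20 mm high, underside 24 to 28 mm above yoke_top at the start. Clockwise from above lowers knob, screw and foot 2.5 mm per rad; it drags with 0.17 N m and each 10 N of press on the setting ring adds 0.025 N m. Press grows about 95 N per rad after touch; it stays where left.
Mind the look-alikes: they are no part of the job. Leave any blue, brown or yellow look-alike of the setting_ring alone.

How it is judged:
By the outcome, as a careful person would: the job done as asked, in the order asked, and still so for the second after the job is handed in, with the robot touching nothing.
It also fails if it takes over 72 s, if anything falls off the work surface, if the arm or the gripper's body presses on something with over 40 N, if the wrist force passes 120 N, or if a joint passes its speed limit or range.

## Working session

There is one attempt and no reset: what is moved stays moved. The work goes in short steps, Python scripts to look and compute and a tool call to move; the robot and the scene stay as the last step left them, time stands still between calls to the robot, and variables do not carry over. Pictures are saved under pics/ and viewed, and the job is handed in when it is done.

Besides the shell and the picture viewer there is one more tool, called after "Emit:" by a JSON object that holds its "fn" and its "kwargs", one argument or row to a line. servo_tool: Moves the arm, as the interface text tells. Its arguments: {"type":"object","properties":{"rows":{"type":"array"},"grip":{"type":"number"},"squeeze":{"type":"number"}},"required":["rows"]}

```bash
ls; mkdir -p pics; python3 - <<'E'
from workcell import bot
import cv2
print(bot.observe(), bot.grip_point_offset)
import pickle
F={}
for n in ["scene","top","wrist"]:
    f=bot.grab_frame(n); F[n]=f
    cv2.imwrite(f"pics/{n}0.png",f["image"][:,:,::-1])
    print(n,{k:v for k,v in f.items() if k!="image"})
pickle.dump(F,open("f0.pkl","wb"))
E
```

```text
pics
{'clock': 0.0, 'qpos': array([ 1.04678933,  0.5220263 , -0.03631838,  1.60001559,  0.02120262,
        1.02108375, -0.11278228]), 'qd': array([-0.00043739, -0.00032477, -0.00076498,  0.00243732, -0.00126963,
       -0.00124177,  0.00131238]), 'joint_efforts': array([-1.76423114e-04, -9.27102757e+01,  1.98024720e+00, -3.69935632e+01,
        1.79134874e-02,  8.18618399e-03, -4.34278388e-05]), 'position': array([ 0.27380589, -0.56145338,  0.23071546]), 'tool_rot': array([-3.14044814e+00,  8.84976060e-05,  4.53808487e-01]), 'force': array([-0.43563998,  0.77712986, -0.2852616 ]), 'moment': array([-0.04131504,  0.00184077, -0.00299712]), 'grip_width': 0.08546458833780765} 0.0187
scene {'K': array([[439.18546641,   0.        , 255.13486743],
       [  0.        , 439.18546641, 192.78582235],
       [  0.        ,   0.        ,   1.        ]]), 'R': array([[-0.46481755, -0.88537088,  0.00794054],
       [-0.38881141,  0.19605136, -0.90021639],
       [ 0.79546862, -0.42152375, -0.43537041]]), 't': array([0.41168791, 0.27984389, 0.76862479])}
top {'K': array([[365.03919895,   0.        , 255.78775864],
       [  0.        , 365.03919895, 188.97611611],
       [  0.        ,   0.        ,   1.        ]]), 'R': array([[ 0.01422397, -0.99983055,  0.01168539],
       [-0.98406893, -0.0160691 , -0.17705969],
       [ 0.17721746, -0.00898073, -0.98413074]]), 't': array([0.15169214, 0.58495965, 0.88570707])}
wrist {'K': array([[296.36357257,   0.        , 253.66148144],
       [  0.        , 296.36357257, 190.13701995],
       [  0.        ,   0.        ,   1.        ]]), 'mount': array([[ 7.55269329e-04, -9.63058782e-01, -2.69290202e-01,
         6.81371417e-02],
       [ 9.99999497e-01,  5.49831029e-04,  8.38312523e-04,
        -6.37404600e-04],
       [-6.59280128e-04, -2.69290699e-01,  9.63058713e-01,
        -1.41701412e-01],
       [ 0.00000000e+00,  0.00000000e+00,  0.00000000e+00,
         1.00000000e+00]])}
```

View pics/scene0.png

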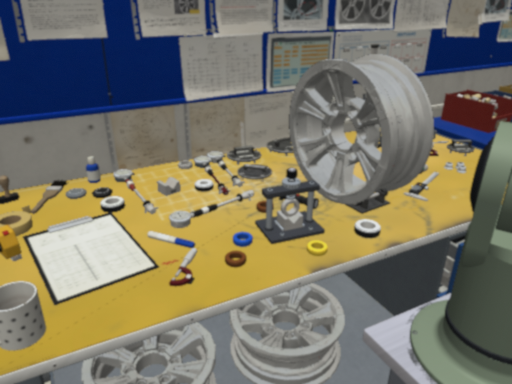

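View pics/top0.png

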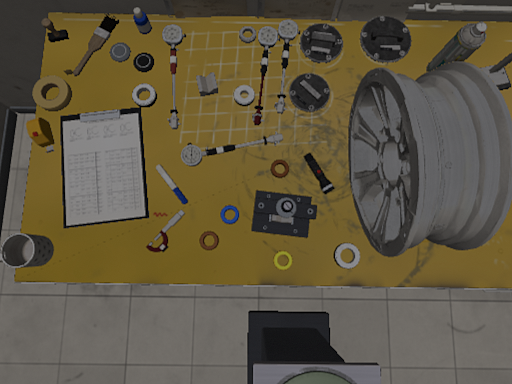

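View pics/wrist0.png

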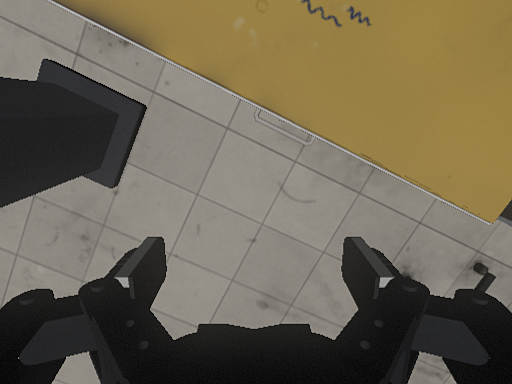

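The scene view shows the clamp at about (290,210) and its knob at about (291,174). In the top view the clamp is at about (284,212) and the knob at about (287,205). I'll look closer.

```bash
python3 - <<'E'
import pickle,cv2,numpy as np
F=pickle.load(open("f0.pkl","rb"))
a=F["scene"]["image"][150:260,230:350,::-1]; b=F["top"]["image"][170:270,210:360,::-1]
a=cv2.resize(a,None,fx=5,fy=5,interpolation=cv2.INTER_CUBIC);b=cv2.resize(b,None,fx=5,fy=5,interpolation=cv2.INTER_CUBIC)
cv2.imwrite("pics/sc.png",a);cv2.imwrite("pics/tc.png",b)
E
```

```text
(no output)
```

View pics/sc.png

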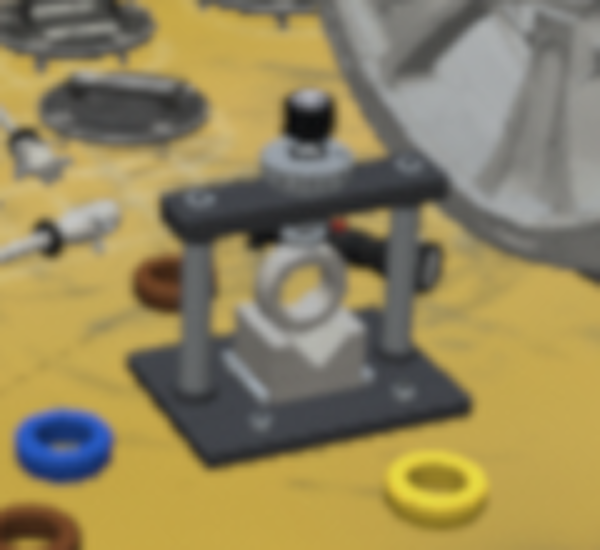

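View pics/tc.png

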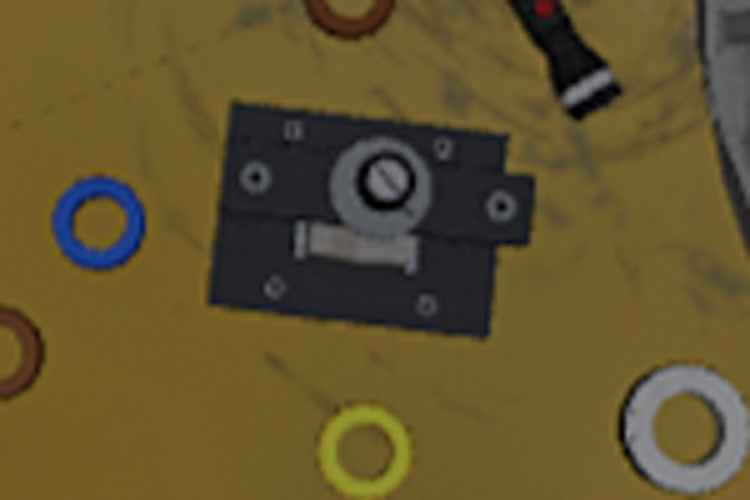

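```bash
cat > h.py <<'E'
import numpy as np,cv2,pickle
from scipy.spatial.transform import Rotation as Ro
def ray(f,uv,pose=None):
    d=np.linalg.inv(f["K"])@np.array([uv[0],uv[1],1.])
    if "R" in f: R=f["R"].T; o=-R@f["t"]
    else:
        p,r=pose; T=Ro.from_euler("xyz",r).as_matrix(); M=f["mount"]
        R=T@M[:3,:3]; o=p+T@M[:3,3]
    d=R@d; return o,d/np.linalg.norm(d)
def plane(f,uv,z,pose=None):
    o,d=ray(f,uv,pose); return o+d*(z-o[2])/d[2]
def tri(a,b):
    (o1,d1),(o2,d2)=a,b
    s=np.linalg.lstsq(np.c_[d1,-d2],o2-o1,rcond=None)[0]
    p,q=o1+s[0]*d1,o2+s[1]*d2
    return (p+q)/2,np.linalg.norm(p-q)
E
python3 - <<'E'
from h import *
F=pickle.load(open("f0.pkl","rb"))
t=F["top"];s=F["scene"]
def T(x,y):return (x/5+210-.4,y/5+170-.4)
def S(x,y):return (x/5+230-.4,y/5+150-.4)
print("knobtop",tri(ray(t,T(386,180)),ray(s,S(312,98))))
print("boltL",tri(ray(t,T(256,177)),ray(s,S(200,197))))
print("boltR",tri(ray(t,T(501,206)),ray(s,S(409,163))))
for n,uv in dict(bl=(232,102),br=(508,135),fr=(488,337),fl=(209,303)).items(): print(n,plane(t,T(*uv),.012))
print("bigring",plane(t,T(688,428),.023))
E
```

```text
knobtop (array([0.52429669, 0.09097981, 0.16835682]), np.float64(0.0027585648802906553))
boltL (array([0.53102501, 0.14826976, 0.12416071]), np.float64(0.0016426631922450753))
boltR (array([0.51919613, 0.0332557 , 0.12367874]), np.float64(0.001571707488066276))
bl [0.58688044 0.15963945 0.012     ]
br [0.5713816  0.01195117 0.012     ]
fr [0.4640857  0.02380435 0.012     ]
fl [0.47962558 0.1701909  0.012     ]
bigring [ 0.41863408 -0.07697735  0.023     ]
```

```bash
cat >> h.py <<'E'
def rows(p,r,wps):
    """wps: list of (n, xyz, rpy-yaw change total deg about tool z)"""
    R=Ro.from_euler("xyz",r); p=np.array(p,float); out=[]
    for n,g,tz in wps:
        st=(np.array(g)-p)/n
        for i in range(n):
            sh=R.inv().apply(st)*100
            sh=np.round(sh,2); p=p+R.apply(sh/100)
            a=round(tz/n,1); R=R*Ro.from_rotvec([0,0,np.radians(a)])
            out.append([*map(float,sh),0,0,a])
    for i in range(0,len(out),5): print(out[i:i+5])
    print("end",p,R.as_euler("xyz"))
E
python3 - <<'E'
from h import *
from workcell import bot
o=bot.observe()
rows(o["position"],[np.pi,0,.4538],[(4,(.30,-.45,.40),-40),(4,(.36,-.25,.42),-40),(4,(.43,-.05,.40),-40),(3,(.525,.091,.33),-28)])
E
```

```text
[[1.81, -2.22, -4.23, 0, 0, -10.0], [2.17, -1.87, -4.23, 0, 0, -10.0], [2.46, -1.47, -4.23, 0, 0, -10.0], [2.68, -1.02, -4.23, 0, 0, -10.0], [5.18, -0.66, -0.5, 0, 0, -10.0]]
[[5.21, 0.25, -0.5, 0, 0, -10.0], [5.09, 1.15, -0.5, 0, 0, -10.0], [4.81, 2.01, -0.5, 0, 0, -10.0], [4.33, 3.06, 0.5, 0, 0, -10.0], [3.73, 3.76, 0.5, 0, 0, -10.0]]
[[3.02, 4.35, 0.5, 0, 0, -10.0], [2.22, 4.81, 0.5, 0, 0, -10.0], [-0.0, 5.67, 2.34, 0, 0, -9.3], [-0.92, 5.59, 2.34, 0, 0, -9.3], [-1.81, 5.37, 2.34, 0, 0, -9.3]]
end [0.52499788 0.09092122 0.32989225] [-3.14159265  0.          3.03514196]
```

Things that could be taken for the knob, by scene pixel:
- black fluted knob on the screw axis (292,172)
- bare steel locking ring (291,183)
- pillar bolts (270,189) and (312,182)

Look-alikes of the setting ring: blue (243,239), brown (235,258) and (265,206), yellow (317,247). By the description I choose the black knob above the steel ring. The close crop confirms it.

Emit:
{"fn": "servo_tool", "kwargs": {
  "rows": [
    [[1.8,-2.2,-4.2,0,0,-10],[2.2,-1.9,-4.2,0,0,-10],[2.5,-1.5,-4.2,0,0,-10],[2.7,-1.0,-4.2,0,0,-10],[5.2,-0.7,-0.5,0,0,-10]]
  ]
}}

```text
clock: 0.78
position: [0.3155, -0.3992, 0.4065]
tool_rot: [3.139, 0.002, 1.33]
force: [0.8, 0.2, 0.3]
grip_width: 0.0853
```

Emit:
{"fn": "servo_tool", "kwargs": {
  "rows": [
    [[5.2,0.2,-0.5,0,0,-10],[5.1,1.2,-0.5,0,0,-10],[4.8,2.0,-0.5,0,0,-10],[4.3,3.1,0.5,0,0,-10],[3.7,3.8,0.5,0,0,-10]]
  ]
}}

```text
clock: 1.4
position: [0.3963, -0.1478, 0.4093]
tool_rot: [-3.142, 0.001, 2.205]
force: [1.2, -0.7, -0.3]
grip_width: 0.0853
```

```bash
python3 - <<'E'
from h import *
from workcell import bot
o=bot.observe();print(o["position"],o["tool_rot"],o["qpos"],o["clock"])
rows(o["position"],o["tool_rot"],[(5,(.525,.091,.33),-45)])
E
```

```text
[ 0.39628055 -0.14779482  0.40930354] [-3.14158163e+00  6.23595743e-04  2.20453731e+00] [ 0.75736892  0.051193   -0.56102552  1.79488628  0.02868014  1.30300181
  0.82309637] 1.4
[[2.33, 4.9, 1.58, 0, 0, -9.0], [1.53, 5.21, 1.58, 0, 0, -9.0], [0.7, 5.38, 1.58, 0, 0, -9.0], [-0.15, 5.42, 1.58, 0, 0, -9.0], [-1.0, 5.33, 1.58, 0, 0, -9.0]]
end [0.52486736 0.09102845 0.3302283 ] [-3.14114391e+00  4.33157367e-04  2.98993557e+00]
```

Emit:
{"fn": "servo_tool", "kwargs": {
  "rows": [
    [[2.3,4.9,1.6,0,0,-9],[1.5,5.2,1.6,0,0,-9],[0.7,5.4,1.6,0,0,-9],[-0.2,5.4,1.6,0,0,-9],[-1.0,5.3,1.6,0,0,-9]]
  ]
}}

```text
clock: 2.02
position: [0.5273, 0.0891, 0.3287]
tool_rot: [-3.142, 0.0, 2.989]
force: [0.8, -1.2, 0.2]
grip_width: 0.0853
```

Emit:
{"fn": "servo_tool", "kwargs": {
  "rows": [
    [[0,0,0,0,0,0],[0,0,0,0,0,0]]
  ]
}}

```text
clock: 2.28
position: [0.5265, 0.0873, 0.3291]
tool_rot: [-3.141, -0.001, 2.984]
force: [-0.2, -0.2, 0.6]
grip_width: 0.0854
```

```bash
python3 - <<'E'
from h import *
from workcell import bot
o=bot.observe();print(o["position"],o["tool_rot"],o["qpos"],o["clock"],o["force"],o["moment"])
f=bot.grab_frame("wrist");pickle.dump((o,f),open("w1.pkl","wb"))
cv2.imwrite("pics/w1.png",f["image"][:,:,::-1])
E
```

```text
[0.52645233 0.0872681  0.32910807] [-3.14123292e+00 -6.43164998e-04  2.98355880e+00] [ 0.33881662  0.37070474 -0.81628938  1.68174672  0.28547301  1.21415441
  0.86813237] 2.275 [-0.23143321 -0.15971971  0.60590854] [ 0.02231897 -0.03318975 -0.0545013 ]
```

View pics/w1.png

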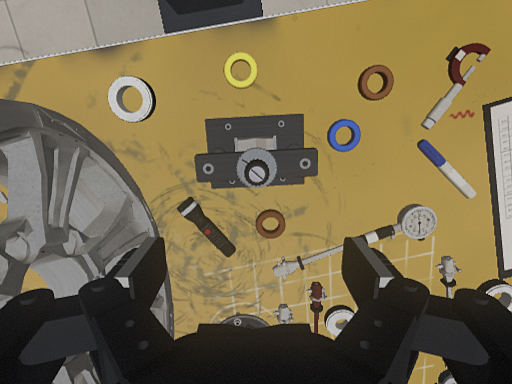

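```bash
python3 - <<'E'
from h import *
o,f=pickle.load(open("w1.pkl","rb"))
c=cv2.resize(f["image"][105:205,185:330,::-1],None,fx=5,fy=5,interpolation=cv2.INTER_CUBIC)
cv2.imwrite("pics/w1c.png",c)
E
```

```text
(no output)
```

View pics/w1c.png

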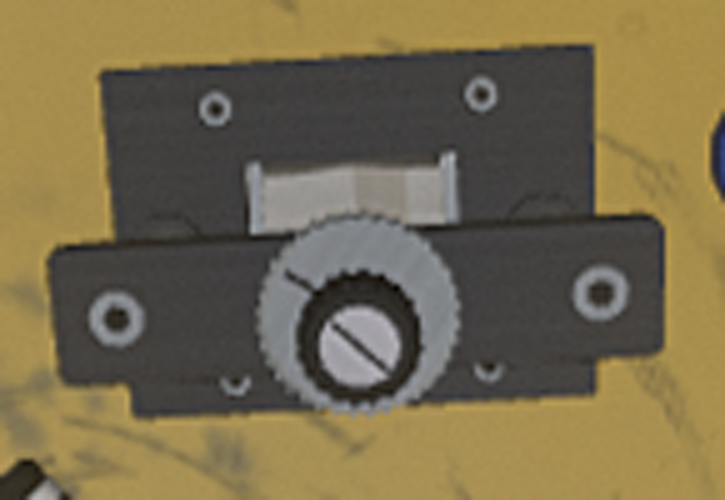

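```bash
python3 - <<'E'
from h import *
o,f=pickle.load(open("w1.pkl","rb"));P=(o["position"],o["tool_rot"])
F=pickle.load(open("f0.pkl","rb"))
W=lambda x,y:(x/5+185-.4,y/5+105-.4)
T=lambda x,y:(x/5+210-.4,y/5+170-.4)
S=lambda x,y:(x/5+230-.4,y/5+150-.4)
k=ray(f,W(359,345),P)
print("knob",tri(k,ray(F["top"],T(386,180))),tri(k,ray(F["scene"],S(312,98))))
print(plane(f,W(359,345),.168,P), "ring",plane(f,W(359,311),.139,P))
for n,w,t in (("L",(117,319),(501,206)),("R",(601,293),(256,177))):
  print(n,plane(f,W(*w),.124,P),tri(ray(f,W(*w),P),ray(F["top"],T(*t))))
E
```

```text
knob (array([0.52651103, 0.09092326, 0.160138  ]), np.float64(0.0011060713747437325)) (array([0.52463715, 0.0900613 , 0.16814024]), np.float64(0.0016015397621765703))
[0.52515048 0.09070263 0.168     ] ring [0.52370124 0.09117064 0.139     ]
L [0.51953244 0.03360088 0.124     ] (array([0.51930138, 0.03408634, 0.12575815]), np.float64(0.0003474773043321148))
R [0.53133498 0.14815764 0.124     ] (array([0.53216278, 0.14882227, 0.11961495]), np.float64(0.00019510857215414553))
```

```bash
python3 - <<'E'
from h import *
from workcell import bot
o=bot.observe();print(o["position"],o["tool_rot"],o["clock"])
rows(o["position"],o["tool_rot"],[(3,(.5247,.0907,.195),0)])
E
```

```text
[0.5265225  0.0867256  0.32943974] [-3.14101276e+00  1.40769146e-04  2.98252995e+00] 2.325
[[0.08, 0.12, 4.48, 0, 0, 0.0], [0.08, 0.12, 4.48, 0, 0, 0.0], [0.08, 0.12, 4.48, 0, 0, 0.0]]
end [0.52472934 0.09058035 0.19503734] [-3.14101276e+00  1.40769146e-04  2.98252995e+00]
```

Emit:
{"fn": "servo_tool", "kwargs": {
  "rows": [
    [[0.1,0.1,4.5,0,0,0],[0.1,0.1,4.5,0,0,0],[0.1,0.2,4.5,0,0,0],[0,0,0,0,0,0]]
  ],
  "grip": 0.3,
  "squeeze": 60
}}

```text
clock: 2.82
position: [0.5231, 0.0907, 0.193]
tool_rot: [-3.14, -0.003, 2.983]
force: [-0.1, 0.4, 0.6]
grip_width: 0.0553
```

Emit:
{"fn": "servo_tool", "kwargs": {
  "rows": [
    [[0,0,0,0,0,0],[0,0,0,0,0,0]]
  ]
}}

```text
clock: 3.08
position: [0.5252, 0.0919, 0.1962]
tool_rot: [3.141, 0.003, 2.984]
force: [-0.7, 0.2, 0.4]
grip_width: 0.0556
```

```bash
python3 - <<'E'
from h import *
from workcell import bot
o=bot.observe();print(o["position"],o["tool_rot"],o["clock"],o["force"],o["moment"])
f=bot.grab_frame("wrist");pickle.dump((o,f),open("w2.pkl","wb"))
cv2.imwrite("pics/w2.png",cv2.resize(f["image"][150:350,130:380,::-1],None,fx=3,fy=3,interpolation=cv2.INTER_CUBIC))
E
```

```text
[0.52521536 0.09194417 0.19622066] [3.14110036e+00 2.75499821e-03 2.98362221e+00] 3.075 [-0.66967039  0.19291902  0.3902993 ] [-0.01004121  0.01398052 -0.01905315]
```

View pics/w2.png

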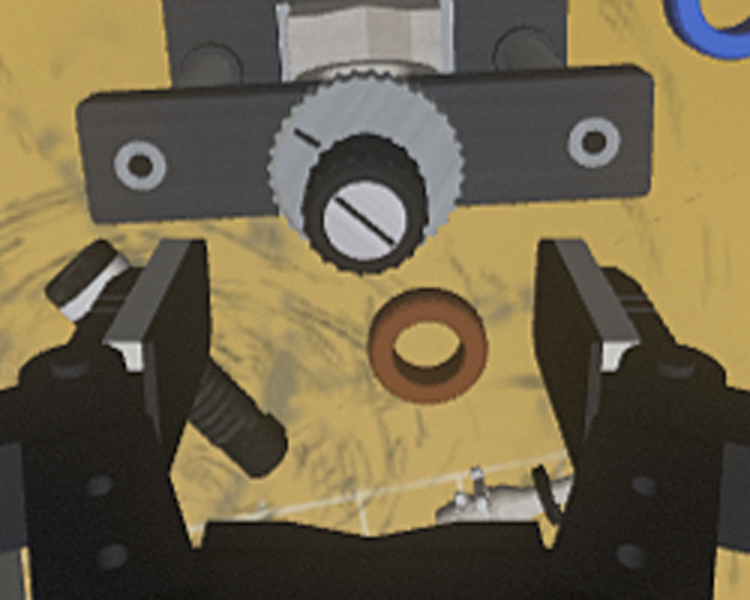

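```bash
python3 - <<'E'
from h import *
from workcell import bot
o2,f2=pickle.load(open("w2.pkl","rb"));o1,f1=pickle.load(open("w1.pkl","rb"))
P=lambda o:(o["position"],o["tool_rot"])
W1=lambda x,y:(x/5+185-.4,y/5+105-.4);W2=lambda x,y:(x/3+130-.33,y/3+150-.33)
print(tri(ray(f1,W1(359,345),P(o1)),ray(f2,W2(366,221),P(o2))))
for z in(.166,.168,.17):print(plane(f2,W2(366,221),z,P(o2)))
print("ring",plane(f2,W2(369,166),.138,P(o2)), "bolts",plane(f2,W2(140,165),.124,P(o2)),plane(f2,W2(595,141),.124,P(o2)))
o=bot.observe();print(o["position"],o["tool_rot"],o["clock"])
rows(o["position"],o["tool_rot"],[(2,(.5247,.0907,.148),0)])
E
```

```text
(array([0.52519005, 0.09092397, 0.16807189]), np.float64(0.00045252302223272643))
[0.5260809  0.09099618 0.166     ]
[0.52527547 0.09113807 0.168     ]
[0.52447005 0.09127996 0.17      ]
ring [0.52365599 0.09192713 0.138     ] bolts [0.5189804  0.03386693 0.124     ] [0.53068871 0.14831485 0.124     ]
[0.52503952 0.09194903 0.19588427] [3.14123357e+00 2.32106979e-03 2.98374145e+00] 3.125
[[0.01, -0.07, 2.39, 0, 0, 0.0], [0.01, -0.07, 2.39, 0, 0, 0.0]]
end [0.5247342  0.09059738 0.14808344] [3.14123357e+00 2.32106979e-03 2.98374145e+00]
```

Emit:
{"fn": "servo_tool", "kwargs": {
  "rows": [
    [[0,-0.1,2.4,0,0,0],[0,0,2.4,0,0,0],[0,0,0,0,0,0],[0,0,0,0,0,0]]
  ]
}}

```text
clock: 3.62
position: [0.5247, 0.0913, 0.1475]
tool_rot: [3.141, 0.001, 2.984]
force: [0.8, 0.6, 1.1]
grip_width: 0.0555
```

```bash
python3 - <<'E'
from h import *
from workcell import bot
o=bot.observe();print(o["position"],o["tool_rot"],o["clock"],o["force"],o["moment"])
f=bot.grab_frame("wrist");pickle.dump((o,f),open("w3.pkl","wb"))
cv2.imwrite("pics/w3.png",cv2.resize(f["image"][150:350,130:380,::-1],None,fx=3,fy=3,interpolation=cv2.INTER_CUBIC))
E
```

```text
[0.52469706 0.0913155  0.14752982] [3.14115158e+00 1.24265185e-03 2.98444175e+00] 3.625 [0.79621993 0.63891843 1.14662043] [ 0.02040454 -0.0333095  -0.00561911]
```

View pics/w3.png

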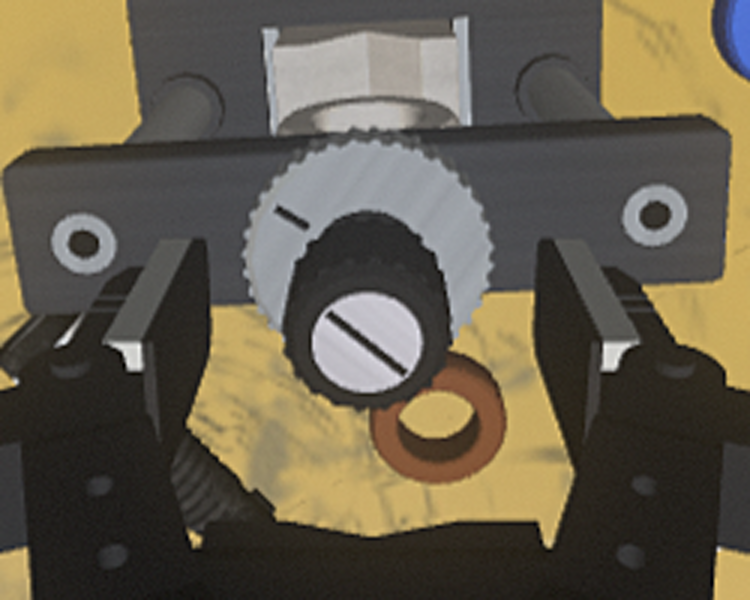

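Emit:
{"fn": "servo_tool", "kwargs": {
  "rows": [
    [[0,-0.1,0,0,0,0],[0,0,0,0,0,0],[0,0,0,0,0,0],[0,0,0,0,0,0]]
  ],
  "grip": -1,
  "squeeze": 60
}}

```text
clock: 4.18
position: [0.5245, 0.0904, 0.1471]
tool_rot: [3.141, 0.001, 2.984]
force: [0.0, 0.2, 9.2]
grip_width: 0.0237
```

```bash
cat > ob.py <<'E'
from workcell import bot
import numpy as np
np.set_printoptions(precision=4,suppress=True)
o=bot.observe();print(o["clock"],o["position"],o["tool_rot"],o["force"],o["moment"],"q7",o["qpos"][6],"eff",o["joint_efforts"][[0,2,4,5,6]],o["grip_width"])
E
python3 ob.py
```

```text
4.175 [0.5245 0.0904 0.1471] [3.1411 0.0013 2.9845] [0.0268 0.1841 9.1793] [-0.0371  0.2827 -0.01  ] q7 0.6834918370601597 eff [  0.2454 -10.9811   0.2116  -0.3337   0.0088] 0.023748938997137054
```

Emit:
{"fn": "servo_tool", "kwargs": {
  "rows": [
    [[0,0,0.02,0,0,5],[0,0,0.04,0,0,5]]
  ]
}}

```text
clock: 4.42
position: [0.5246, 0.0906, 0.1467]
tool_rot: [3.141, 0.001, 2.807]
force: [-2.0, 1.7, 12.8]
grip_width: 0.0237
```

```bash
python3 ob.py
```

```text
4.425 [0.5246 0.0906 0.1467] [3.1405 0.0014 2.8073] [-2.0111  1.6924 12.765 ] [0.2048 0.5113 0.1566] q7 0.5324326762506223 eff [  2.6623 -10.1777   0.7554  -0.137    1.8754] 0.023695820320835826
```

Emit:
{"fn": "servo_tool", "kwargs": {
  "rows": [
    [[0,0,0.02,0,0,5],[0,0,0.02,0,0,5]]
  ]
}}

```text
clock: 4.68
position: [0.5246, 0.0908, 0.1462]
tool_rot: [3.14, 0.001, 2.633]
force: [-0.5, 2.9, 9.5]
grip_width: 0.0241
```

```bash
python3 ob.py
```

```text
4.675 [0.5246 0.0908 0.1462] [3.1401 0.0011 2.6331] [-0.5271  2.8546  9.5459] [0.4621 0.2709 0.1714] q7 0.38413337174821194 eff [ 3.0956 -8.9769  0.8477  0.3312  1.8056] 0.024106856814443366
```

Emit:
{"fn": "servo_tool", "kwargs": {
  "rows": [
    [[0,0,0.02,0,0,5]]
  ]
}}

```text
clock: 4.8
position: [0.5246, 0.0909, 0.146]
tool_rot: [3.14, 0.001, 2.546]
force: [-0.9, 3.3, 9.4]
grip_width: 0.0244
```

```bash
python3 ob.py
```

```text
4.8 [0.5246 0.0909 0.146 ] [3.1398 0.001  2.5459] [-0.8835  3.2963  9.3733] [0.5415 0.1148 0.2254] q7 0.3101397901502539 eff [ 3.3292 -8.3519  0.8846  0.5301  1.8016] 0.02443405522937364
```

Emit:
{"fn": "servo_tool", "kwargs": {
  "rows": [
    [[0,0,0.02,0,0,5]]
  ]
}}

```text
clock: 4.92
position: [0.5246, 0.091, 0.1458]
tool_rot: [3.14, 0.001, 2.459]
force: [0.3, 2.9, 8.3]
grip_width: 0.0237
```

```bash
python3 ob.py
```

```text
4.925 [0.5246 0.091  0.1458] [3.1395 0.0008 2.4586] [0.3375 2.9043 8.3177] [0.6935 0.0349 0.173 ] q7 0.23615861815118042 eff [ 3.5501 -7.7477  0.9109  0.7361  1.7976] 0.023723261422190042
```

Emit:
{"fn": "servo_tool", "kwargs": {
  "rows": [
    [[0,0,0.02,0,0,5]]
  ]
}}

```text
clock: 5.05
position: [0.5247, 0.0911, 0.1456]
tool_rot: [3.139, 0.001, 2.371]
force: [0.5, 3.1, 7.0]
grip_width: 0.0241
```

```bash
python3 ob.py
```

```text
5.05 [0.5247 0.0911 0.1456] [3.1393 0.0006 2.3714] [0.4699 3.1159 6.9572] [ 0.7535 -0.0771  0.1694] q7 0.1622423046523644 eff [ 3.7486 -7.1666  0.9269  0.9474  1.7931] 0.02413302727428641
```

Emit:
{"fn": "servo_tool", "kwargs": {
  "rows": [
    [[0,0,0.02,0,0,5]]
  ]
}}

```text
clock: 5.18
position: [0.5248, 0.0911, 0.1454]
tool_rot: [3.139, 0.0, 2.284]
force: [0.4, 3.7, 5.9]
grip_width: 0.024
```

```bash
python3 ob.py
```

```text
5.175 [0.5248 0.0911 0.1454] [3.1391 0.0004 2.2842] [0.3797 3.6729 5.9115] [ 0.8873 -0.129   0.1767] q7 0.08837003011316862 eff [ 3.9238 -6.6088  0.9327  1.1621  1.7885] 0.02402068037132862
```

Emit:
{"fn": "servo_tool", "kwargs": {
  "rows": [
    [[0.03,0.03,0.02,0,0,5]]
  ]
}}

```text
clock: 5.3
position: [0.5248, 0.0914, 0.1452]
tool_rot: [3.139, 0.0, 2.197]
force: [0.9, 2.3, 5.9]
grip_width: 0.0239
```

```bash
python3 ob.py
```

```text
5.3 [0.5248 0.0914 0.1452] [3.1392 0.0003 2.1968] [0.949  2.2721 5.9378] [ 0.4781 -0.1655  0.2216] q7 0.013793794643298081 eff [ 3.0913 -7.1393  0.5575  0.7779  1.8212] 0.02393028050469369
```

Emit:
{"fn": "servo_tool", "kwargs": {
  "rows": [
    [[0.0,0.0,0.02,0,0,5]]
  ]
}}

```text
clock: 5.42
position: [0.5249, 0.0914, 0.145]
tool_rot: [3.139, 0.0, 2.11]
force: [2.1, 3.2, 5.8]
grip_width: 0.0241
```

```bash
python3 ob.py
```

```text
5.425 [0.5249 0.0914 0.145 ] [3.1389 0.0001 2.1096] [2.1037 3.2253 5.7753] [ 0.7321 -0.3681  0.1539] q7 -0.05992995525761199 eff [ 3.3551 -6.3493  0.6644  1.2407  1.7718] 0.024075901577909366
```

Emit:
{"fn": "servo_tool", "kwargs": {
  "rows": [
    [[0,0,0.02,0,0,5]]
  ]
}}

```text
clock: 5.55
position: [0.525, 0.0914, 0.1448]
tool_rot: [3.139, -0.0, 2.022]
force: [2.6, 3.0, 4.2]
grip_width: 0.0238
```

```bash
python3 ob.py
```

```text
5.55 [0.525  0.0914 0.1448] [ 3.1388 -0.0001  2.0223] [2.6226 2.9609 4.1703] [ 0.7753 -0.5716  0.1608] q7 -0.13355156637430948 eff [ 3.5127 -5.8328  0.6389  1.4706  1.7774] 0.023804117653755584
```

Emit:
{"fn": "servo_tool", "kwargs": {
  "rows": [
    [[0.02,0.05,0.02,0,0,5]]
  ]
}}

```text
clock: 5.68
position: [0.5252, 0.0917, 0.1446]
tool_rot: [3.139, -0.0, 1.935]
force: [-0.0, 2.4, 7.2]
grip_width: 0.0242
```

```bash
python3 ob.py
```

```text
5.675 [0.5252 0.0917 0.1446] [ 3.1393 -0.0002  1.935 ] [-0.0054  2.4269  7.1734] [ 0.3222 -0.0809  0.1474] q7 -0.20765905735675919 eff [ 2.8552 -6.0819  0.5443  0.4801  1.8054] 0.02418377732707471
```

Emit:
{"fn": "servo_tool", "kwargs": {
  "rows": [
    [[0.0,0.0,0.02,0,0,5]]
  ]
}}

```text
clock: 5.8
position: [0.5252, 0.0917, 0.1443]
tool_rot: [3.139, -0.0, 1.848]
force: [1.9, 2.7, 4.0]
grip_width: 0.0242
```

```bash
python3 ob.py
```

```text
5.8 [0.5252 0.0917 0.1443] [ 3.1392 -0.0005  1.8477] [1.948  2.7223 4.001 ] [ 0.5641 -0.4593  0.2049] q7 -0.2811839783309314 eff [ 2.994  -5.4514  0.5226  1.1479  1.7638] 0.02416640898961487
```

Emit:
{"fn": "servo_tool", "kwargs": {
  "rows": [
    [[0,0,0.02,0,0,5]]
  ]
}}

```text
clock: 5.92
position: [0.5253, 0.0917, 0.1441]
tool_rot: [3.139, -0.001, 1.76]
force: [2.9, 1.9, 3.8]
grip_width: 0.024
```

```bash
python3 ob.py
```

```text
5.925 [0.5253 0.0917 0.1441] [ 3.139  -0.0007  1.7604] [2.9187 1.8812 3.8005] [ 0.6575 -0.6045  0.2099] q7 -0.3546103588999138 eff [ 3.0852 -5.0047  0.4673  1.3838  1.7569] 0.02399271914155987
```

Emit:
{"fn": "servo_tool", "kwargs": {
  "rows": [
    [[0.02,0.05,0.02,0,0,4]]
  ]
}}

```text
clock: 6.05
position: [0.5256, 0.0919, 0.1439]
tool_rot: [3.14, -0.001, 1.691]
force: [0.2, 2.0, 7.4]
grip_width: 0.0243
```

```bash
python3 ob.py
```

```text
6.05 [0.5256 0.0919 0.1439] [ 3.1396 -0.0007  1.6909] [0.1602 2.0442 7.4372] [0.2868 0.1092 0.1919] q7 -0.41335369654983783 eff [ 2.2621 -4.6159  0.4279  0.1671  1.1641] 0.024252244130378377
```

Emit:
{"fn": "servo_tool", "kwargs": {
  "rows": [
    [[0.0,0.0,0.02,0,0,4]]
  ]
}}

```text
clock: 6.18
position: [0.5257, 0.0919, 0.1438]
tool_rot: [3.139, -0.001, 1.621]
force: [1.2, 0.4, 6.7]
grip_width: 0.0237
```

```bash
python3 ob.py
```

```text
6.175 [0.5257 0.0919 0.1438] [ 3.1395 -0.0008  1.6214] [1.2088 0.3937 6.735 ] [ 0.4007 -0.2645  0.1973] q7 -0.4717817396132793 eff [ 2.3146 -4.3009  0.3846  0.7321  1.3428] 0.023731831349621313
```

Emit:
{"fn": "servo_tool", "kwargs": {
  "rows": [
    [[0,0,0.02,0,0,4]]
  ]
}}

```text
clock: 6.3
position: [0.5257, 0.0919, 0.1436]
tool_rot: [3.139, -0.001, 1.552]
force: [2.5, 1.4, 5.9]
grip_width: 0.0235
```

```bash
python3 ob.py
```

```text
6.3 [0.5257 0.0919 0.1436] [ 3.1394 -0.001   1.5516] [2.4584 1.4242 5.8854] [ 0.433  -0.3785  0.1757] q7 -0.5303541102340972 eff [ 2.3808 -3.9551  0.3379  0.8663  1.3366] 0.0234696714635895
```

Emit:
{"fn": "servo_tool", "kwargs": {
  "rows": [
    [[0.02,0.04,0.02,0,0,4]]
  ]
}}

```text
clock: 6.42
position: [0.526, 0.092, 0.1434]
tool_rot: [3.14, -0.001, 1.482]
force: [-0.8, 0.6, 9.3]
grip_width: 0.0241
```

```bash
python3 ob.py
```

```text
6.425 [0.526  0.092  0.1434] [ 3.1398 -0.001   1.4816] [-0.8268  0.574   9.2824] [0.2725 0.2339 0.1714] q7 -0.5890315978260606 eff [ 2.2421 -3.691   0.4522 -0.0274  1.3309] 0.024067889585386887
```

Emit:
{"fn": "servo_tool", "kwargs": {
  "rows": [
    [[0.0,0.0,0.02,0,0,4]]
  ]
}}

```text
clock: 6.55
position: [0.526, 0.092, 0.1432]
tool_rot: [3.14, -0.001, 1.412]
force: [0.3, 1.7, 7.8]
grip_width: 0.0241
```

```bash
python3 ob.py
```

```text
6.55 [0.526  0.092  0.1432] [ 3.1397 -0.0011  1.4119] [0.2529 1.6691 7.7709] [ 0.23   -0.0826  0.2462] q7 -0.6474941716191953 eff [ 2.1566 -3.4255  0.3134  0.4405  1.2966] 0.02406728254153307
```

Emit:
{"fn": "servo_tool", "kwargs": {
  "rows": [
    [[0,0,0.02,0,0,4]]
  ]
}}

```text
clock: 6.68
position: [0.5261, 0.092, 0.143]
tool_rot: [3.14, -0.001, 1.342]
force: [1.2, 2.0, 8.3]
grip_width: 0.0237
```

```bash
python3 ob.py
```

```text
6.675 [0.5261 0.092  0.143 ] [ 3.1396 -0.0013  1.3421] [1.1576 1.9965 8.349 ] [ 0.2742 -0.2772  0.2266] q7 -0.7058830637476621 eff [ 2.1505 -3.1283  0.2354  0.5704  1.2681] 0.023670276688076166
```

Emit:
{"fn": "servo_tool", "kwargs": {
  "rows": [
    [[0.0,0.02,0.02,0,0,3]]
  ]
}}

```text
clock: 6.8
position: [0.5263, 0.092, 0.1429]
tool_rot: [3.14, -0.001, 1.29]
force: [-0.8, 1.3, 10.2]
grip_width: 0.0241
```

```bash
python3 ob.py
```

```text
6.8 [0.5263 0.092  0.1429] [ 3.1397 -0.0015  1.2902] [-0.8233  1.292  10.1855] [0.3145 0.1267 0.2487] q7 -0.7492094471666569 eff [ 1.9361 -2.191   0.3039  0.1173  0.6437] 0.02411956445819839
```

Emit:
{"fn": "servo_tool", "kwargs": {
  "rows": [
    [[0.0,0.0,0.01,0,0,3]]
  ]
}}

```text
clock: 6.92
position: [0.5263, 0.092, 0.1428]
tool_rot: [3.14, -0.002, 1.238]
force: [0.7, 1.0, 8.8]
grip_width: 0.0242
```

```bash
python3 ob.py
```

```text
6.925 [0.5263 0.092  0.1428] [ 3.1397 -0.0016  1.238 ] [0.7106 0.9518 8.8443] [ 0.2203 -0.215   0.3063] q7 -0.7926772773702256 eff [ 1.852  -2.2861  0.1567  0.4936  0.8311] 0.024199940583664918
```

Emit:
{"fn": "servo_tool", "kwargs": {
  "rows": [
    [[0,0,0.01,0,0,3]]
  ]
}}

```text
clock: 7.05
position: [0.5264, 0.092, 0.1427]
tool_rot: [3.14, -0.002, 1.186]
force: [1.6, 1.7, 8.4]
grip_width: 0.0238
```

```bash
python3 ob.py
```

```text
7.05 [0.5264 0.092  0.1427] [ 3.1397 -0.0018  1.1857] [1.5658 1.7352 8.3987] [ 0.2432 -0.3186  0.3378] q7 -0.8363247020084725 eff [ 1.8396 -2.1224  0.0794  0.6563  0.8098] 0.023810599416997234
```

```bash
cat > fit.py <<'E'
import numpy as np
from scipy.optimize import least_squares
d=np.array([(2.807,.1566),(2.633,.1714),(2.546,.2254),(2.459,.173),(2.371,.1694),(2.284,.1767),(2.197,.2216),(2.11,.1539),(2.022,.1608),(1.935,.1474),(1.848,.2049),(1.76,.2099),(1.691,.1919),(1.621,.1973),(1.552,.1757),(1.4816,.1714),(1.412,.2462),(1.342,.2266),(1.29,.2487),(1.238,.3063),(1.186,.3378)])
for fixed in(1,0):
    f=(lambda p:p[0]+.2375*np.maximum(p[1]-d[:,0],0)-d[:,1]) if fixed else (lambda p:p[0]+p[2]*np.maximum(p[1]-d[:,0],0)-d[:,1])
    best=min((least_squares(f,[.17,y,.24]) for y in np.linspace(1.3,2,15)),key=lambda r:r.cost)
    print(best.x,np.sqrt(2*best.cost/len(d)),"N",95*(best.x[1]-1.186))
E
python3 fit.py
```

```text
[0.18176154 1.63027641 0.24      ] 0.02728267681427829 N 42.20625928542011
[0.18200968 1.48160001 0.47923075] 0.022925490411318715 N 28.082000659311685
```

Emit:
{"fn": "servo_tool", "kwargs": {
  "rows": [
    [[0,0,0,0,0,0]]
  ]
}}

```text
clock: 7.18
position: [0.5264, 0.092, 0.1427]
tool_rot: [3.14, -0.002, 1.187]
force: [0.4, 1.6, 8.1]
grip_width: 0.0239
```

```bash
python3 ob.py
```

```text
7.175 [0.5264 0.092  0.1427] [ 3.1397 -0.0017  1.1866] [0.4185 1.5549 8.1466] [ 0.2287 -0.2696  0.2001] q7 -0.8356562380599449 eff [ 0.351  -1.2493 -0.1812  0.5192 -0.8382] 0.02389546047352025
```

Emit:
{"fn": "servo_tool", "kwargs": {
  "rows": [
    [[0,0,0,0,0,0]]
  ]
}}

```text
clock: 7.3
position: [0.5264, 0.092, 0.1427]
tool_rot: [3.14, -0.002, 1.187]
force: [1.1, 0.7, 7.4]
grip_width: 0.024
```

```bash
python3 ob.py
```

```text
7.3 [0.5264 0.092  0.1427] [ 3.1397 -0.0017  1.1873] [1.1407 0.6568 7.3969] [ 0.2527 -0.2878  0.1733] q7 -0.8350279548498049 eff [ 0.5627 -1.4591 -0.0142  0.5463 -0.202 ] 0.024012432857543207
```

Emit:
{"fn": "servo_tool", "kwargs": {
  "rows": [
    [[0,0,-0.01,0,0,-3]]
  ]
}}

```text
clock: 7.42
position: [0.5263, 0.092, 0.1428]
tool_rot: [3.14, -0.002, 1.24]
force: [1.1, 1.8, 9.4]
grip_width: 0.0233
```

```bash
python3 ob.py
```

```text
7.425 [0.5263 0.092  0.1428] [ 3.1398 -0.0015  1.2403] [1.1016 1.8137 9.4049] [ 0.2729 -0.0717 -0.0498] q7 -0.7907371629671051 eff [-0.7938 -0.7618 -0.1248  0.2505 -1.755 ] 0.023328007501757276
```

Emit:
{"fn": "servo_tool", "kwargs": {
  "rows": [
    [[0,0,-0.01,0,0,-3]]
  ]
}}

```text
clock: 7.55
position: [0.5263, 0.092, 0.1429]
tool_rot: [3.14, -0.001, 1.293]
force: [-0.1, 2.2, 9.6]
grip_width: 0.0238
```

```bash
python3 ob.py
```

```text
7.55 [0.5263 0.092  0.1429] [ 3.1398 -0.0015  1.2934] [-0.1219  2.214   9.6366] [ 0.2968  0.0348 -0.0928] q7 -0.7463968704637782 eff [-0.5043 -1.1417  0.1057  0.1103 -1.1126] 0.023840891843563534
```

Emit:
{"fn": "servo_tool", "kwargs": {
  "rows": [
    [[0,0,-0.01,0,0,-3]]
  ]
}}

```text
clock: 7.68
position: [0.5262, 0.092, 0.143]
tool_rot: [3.14, -0.001, 1.346]
force: [-0.8, 1.4, 11.1]
grip_width: 0.0238
```

```bash
python3 ob.py
```

```text
7.675 [0.5262 0.092  0.143 ] [ 3.1399 -0.0014  1.3457] [-0.8269  1.4457 11.0762] [0.3406 0.196  0.0125] q7 -0.7026764754124738 eff [-0.3592 -1.3217  0.203  -0.0552 -1.0634] 0.023780111347128027
```

Emit:
{"fn": "servo_tool", "kwargs": {
  "rows": [
    [[0,0,0.01,0,0,2],[0,0,0,0,0,2]]
  ]
}}

```text
clock: 7.92
position: [0.5263, 0.092, 0.1429]
tool_rot: [3.14, -0.002, 1.273]
force: [0.9, 2.0, 8.1]
grip_width: 0.0242
```

```bash
python3 ob.py
```

```text
7.925 [0.5263 0.092  0.1429] [ 3.1398 -0.0015  1.2735] [0.8796 2.0246 8.123 ] [ 0.2912 -0.1086  0.2929] q7 -0.7630755168570487 eff [ 1.8109 -2.1857  0.1645  0.4573  0.518 ] 0.02415764176123466
```

Emit:
{"fn": "servo_tool", "kwargs": {
  "rows": [
    [[0,0,0.01,0,0,2]]
  ]
}}

```text
clock: 8.05
position: [0.5263, 0.092, 0.1428]
tool_rot: [3.14, -0.002, 1.239]
force: [0.8, 1.1, 7.7]
grip_width: 0.024
```

```bash
python3 ob.py
```

```text
8.05 [0.5263 0.092  0.1428] [ 3.1398 -0.0016  1.2387] [0.7674 1.1136 7.6848] [ 0.2679 -0.1458  0.3064] q7 -0.7922206588749752 eff [ 1.6274 -2.0101  0.1083  0.452   0.4648] 0.024011824912897547
```

Emit:
{"fn": "servo_tool", "kwargs": {
  "rows": [
    [[0,0,0.01,0,0,2]]
  ]
}}

```text
clock: 8.18
position: [0.5264, 0.092, 0.1427]
tool_rot: [3.14, -0.002, 1.204]
force: [1.3, 1.1, 8.6]
grip_width: 0.0238
```

```bash
python3 ob.py
```

```text
8.175 [0.5264 0.092  0.1427] [ 3.1397 -0.0017  1.2038] [1.2709 1.1332 8.6046] [ 0.2428 -0.2044  0.3026] q7 -0.8213723565400205 eff [ 1.5383 -1.8956  0.0554  0.5079  0.4447] 0.023771791812754715
```

```bash
cat > fit2.py <<'E'
import numpy as np
exec(open("fit.py").read().split("for fixed")[0])
fw=np.r_[d,[(1.2735,.2929),(1.2387,.3064),(1.2038,.3026)]]
rv=np.array([(1.2403,-.0498),(1.2934,-.0928),(1.3457,.0125)])
y=np.r_[fw[:,0],rv[:,0]];t=np.r_[fw[:,1],rv[:,1]];s=np.r_[np.ones(len(fw)),-np.ones(3)]
for fixed in(1,0):
    f=lambda p:p[0]*s+(.2375 if fixed else p[2])*np.maximum(p[1]-y,0)-t
    best=min((least_squares(f,[.17,a,.24]) for a in np.linspace(1.3,2,15)),key=lambda r:r.cost)
    p=best.x;k=.2375 if fixed else p[2]
    print(p,np.sqrt(2*best.cost/len(t)),"N at 1.204",95*(p[1]-1.204),k*(p[1]-1.204)/.0025)
E
python3 fit2.py
```

```text
[0.17022315 1.7372152  0.24      ] 0.03214029226078019 N at 1.204 50.655444251894615 50.65544425189461
[0.17317749 1.5470946  0.42042325] 0.03010742744215319 N at 1.204 32.593986636858915 57.69797868153944
```

Emit:
{"fn": "servo_tool", "kwargs": {
  "rows": [
    [[0,0,-0.01,0,0,-2.5]]
  ]
}}

```text
clock: 8.3
position: [0.5263, 0.092, 0.1428]
tool_rot: [3.14, -0.001, 1.248]
force: [0.5, 1.0, 8.9]
grip_width: 0.0242
```

```bash
python3 ob.py
```

```text
8.3 [0.5263 0.092  0.1428] [ 3.1397 -0.0015  1.2484] [0.4748 1.0257 8.9227] [ 0.2735 -0.0632 -0.0167] q7 -0.784135022866465 eff [-0.7891 -0.8438 -0.1588  0.2295 -1.8725] 0.024153935384753564
```

Emit:
{"fn": "servo_tool", "kwargs": {
  "rows": [
    [[0,0,-0.01,0,0,-2.5]]
  ]
}}

```text
clock: 8.43
position: [0.5263, 0.092, 0.1429]
tool_rot: [3.14, -0.001, 1.293]
force: [0.7, 1.8, 9.2]
grip_width: 0.0237
```

```bash
python3 ob.py
```

```text
8.425 [0.5263 0.092  0.1429] [ 3.1398 -0.0015  1.2932] [0.7255 1.8215 9.1694] [ 0.3147 -0.0053 -0.0843] q7 -0.7466388693410584 eff [-0.4012 -1.2825  0.1245  0.1434 -0.9354] 0.023712065751707898
```

Emit:
{"fn": "servo_tool", "kwargs": {
  "rows": [
    [[0,0,-0.01,0,0,-2.5]]
  ]
}}

```text
clock: 8.55
position: [0.5262, 0.092, 0.143]
tool_rot: [3.14, -0.001, 1.337]
force: [1.1, 0.9, 10.0]
grip_width: 0.024
```

```bash
python3 ob.py
```

```text
8.55 [0.5262 0.092  0.143 ] [ 3.1399 -0.0014  1.3367] [ 1.0625  0.9042 10.0312] [ 0.356   0.1257 -0.1083] q7 -0.7102309549775614 eff [-0.2106 -1.4374  0.2129  0.0321 -0.878 ] 0.02401904714910235
```

Emit:
{"fn": "servo_tool", "kwargs": {
  "rows": [
    [[0,0,-0.01,0,0,-2.5]]
  ]
}}

```text
clock: 8.68
position: [0.5262, 0.092, 0.1431]
tool_rot: [3.14, -0.001, 1.38]
force: [-0.3, 1.9, 11.1]
grip_width: 0.0239
```

```bash
python3 ob.py
```

```text
8.675 [0.5262 0.092  0.1431] [ 3.1398 -0.0013  1.3804] [-0.2729  1.9007 11.1385] [ 0.2735  0.237  -0.1604] q7 -0.6737379584959338 eff [-0.1461 -1.6011  0.2733 -0.0858 -0.8592] 0.023935283306474715
```

Emit:
{"fn": "servo_tool", "kwargs": {
  "rows": [
    [[0,0,0.01,0,0,1.5],[0,0,0,0,0,1.5]]
  ]
}}

```text
clock: 8.93
position: [0.5262, 0.092, 0.143]
tool_rot: [3.14, -0.001, 1.326]
force: [0.5, 0.8, 9.0]
grip_width: 0.0232
```

```bash
python3 ob.py
```

```text
8.925 [0.5262 0.092  0.143 ] [ 3.1398 -0.0014  1.3261] [0.5221 0.773  8.9867] [0.2758 0.0252 0.2116] q7 -0.7191795034442443 eff [ 1.6266 -2.2324  0.2049  0.2639  0.345 ] 0.023206766148588288
```

Emit:
{"fn": "servo_tool", "kwargs": {
  "rows": [
    [[0,0,0.01,0,0,1.5]]
  ]
}}

```text
clock: 9.05
position: [0.5263, 0.092, 0.1429]
tool_rot: [3.14, -0.001, 1.3]
force: [0.4, 1.6, 10.6]
grip_width: 0.0241
```

```bash
python3 ob.py
```

```text
9.05 [0.5263 0.092  0.1429] [ 3.1397 -0.0015  1.3   ] [ 0.3782  1.623  10.6237] [0.2684 0.0275 0.2638] q7 -0.7410949281810326 eff [ 1.4876 -2.0665  0.1791  0.2066  0.3075] 0.02409109194332077
```

```bash
sed -i 's/,(1.2038,.3026)\]/,(1.2038,.3026),(1.3261,.2116),(1.3,.2638)]/; s/,(1.3457,.0125)\]/,(1.3457,.0125),(1.2484,-.0167),(1.2932,-.0843),(1.3367,-.1083),(1.3804,-.1604)]/; s/-np.ones(3)/-np.ones(len(rv))/; s/1\.204/1.27/g' fit2.py; python3 fit2.py
```

```text
[0.17269959 1.70231198 0.24      ] 0.034068304659231934 N at 1.27 41.06963770108371 41.0696377010837
[0.17397783 1.49038877 0.50588419] 0.030645233504778973 N at 1.27 20.936933125530118 44.59647784450267
```

Emit:
{"fn": "servo_tool", "kwargs": {
  "rows": [
    [[0,0,0.01,0,0,2],[0,0,0,0,0,0],[0,0,0,0,0,0]]
  ]
}}

```text
clock: 9.43
position: [0.5263, 0.092, 0.1428]
tool_rot: [3.14, -0.001, 1.266]
force: [-0.5, 2.4, 10.1]
grip_width: 0.0242
```

```bash
python3 ob.py
```

```text
9.425 [0.5263 0.092  0.1428] [ 3.1397 -0.0015  1.2658] [-0.471   2.3821 10.1104] [ 0.3355 -0.0353  0.1419] q7 -0.7696189191949971 eff [ 0.7036 -1.6667  0.1044  0.2404 -0.1817] 0.02416763311983703
```

Emit:
{"fn": "servo_tool", "kwargs": {
  "rows": [
    [[0,0,0,0,0,0],[0,0,0,0,0,0],[0,0,0,0,0,0],[0,0,0,0,0,0]]
  ],
  "grip": 0.6
}}

```text
clock: 9.93
position: [0.5254, 0.0914, 0.1417]
tool_rot: [-3.141, 0.0, 1.265]
force: [0.8, 0.6, 0.3]
grip_width: 0.0682
```

```bash
python3 ob.py; python3 - <<'E'
from h import *
from workcell import bot
o=bot.observe()
f=bot.grab_frame("wrist");g=bot.grab_frame("top");pickle.dump((o,f,g),open("w4.pkl","wb"))
cv2.imwrite("pics/w4.png",cv2.resize(f["image"][150:350,130:380,::-1],None,fx=3,fy=3,interpolation=cv2.INTER_CUBIC))
cv2.imwrite("pics/t4.png",cv2.resize(g["image"][170:270,210:360,::-1],None,fx=5,fy=5,interpolation=cv2.INTER_CUBIC))
E
```

```text
9.925 [0.5254 0.0914 0.1417] [-3.1415  0.      1.2654] [0.7653 0.5921 0.344 ] [-0.0232  0.0077 -0.0318] q7 -0.7698688113656308 eff [ 0.0133 -2.7957  0.0131  0.005   0.0006] 0.06818989772186212
```

View pics/w4.png

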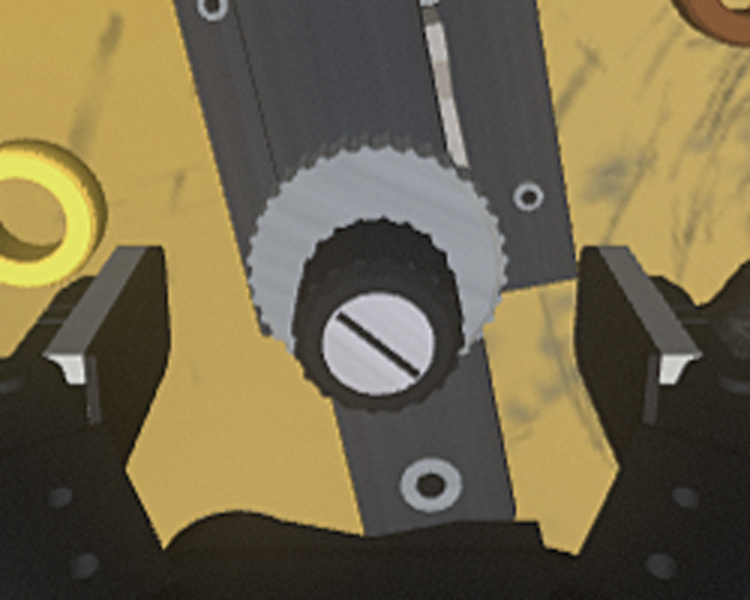

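View pics/t4.png

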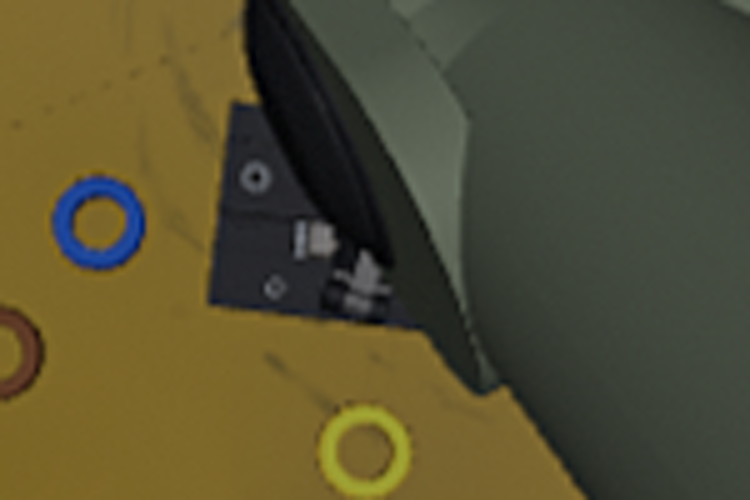

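```bash
python3 - <<'E'
from h import *
o,f,g=pickle.load(open("w4.pkl","rb"));P=(o["position"],o["tool_rot"])
W2=lambda x,y:(x/3+130-.33,y/3+150-.33)
R=Ro.from_euler("xyz",P[1])
for n,uv,z in(("knob",(379,344),.1638),("ring",(377,266),.138),("bolt",(431,485),.124)):
    p=plane(f,W2(*uv),z,P);print(n,p,"tool",R.inv().apply(p-P[0]))
o,f=pickle.load(open("w3.pkl","rb"));P=(o["position"],o["tool_rot"]);R=Ro.from_euler("xyz",P[1])
for n,uv,z in(("knob",(367,343),.168),("ring",(368,250),.138)):
    p=plane(f,W2(*uv),z,P);print(n,p,"tool",R.inv().apply(p-P[0]))
# project tcp & finger mid
E
```

```text
knob [0.52610351 0.09156485 0.1638    ] tool [ 0.00037461  0.00063377 -0.02205827]
ring [0.52620012 0.09235501 0.138     ] tool [0.00115848 0.00049141 0.00374171]
bolt [0.52021129 0.03487028 0.124     ] tool [-0.05546588  0.01206742  0.01774301]
knob [0.52490105 0.09095126 0.168     ] tool [-0.00028392 -0.0003188  -0.02046999]
ring [0.52293752 0.0912912  0.138     ] tool [ 0.0017459  -0.00030358  0.00952752]
```

Emit:
{"fn": "servo_tool", "kwargs": {
  "rows": [
    [[0,0.05,0,0,0,-10],[0,0,0,0,0,-10],[0,0,0,0,0,-10],[0,0,0,0,0,-10],[0,0,0,0,0,0]]
  ]
}}

```text
clock: 10.65
position: [0.5259, 0.091, 0.1417]
tool_rot: [-3.141, -0.0, 1.962]
force: [-0.2, -0.0, 0.1]
grip_width: 0.0686
```

Emit:
{"fn": "servo_tool", "kwargs": {
  "rows": [
    [[0,0,0,0,0,0],[0,0,0,0,0,0]]
  ]
}}

```text
clock: 10.9
position: [0.5259, 0.0913, 0.1418]
tool_rot: [-3.142, 0.0, 1.961]
force: [-0.1, 0.5, -0.7]
grip_width: 0.0683
```

```bash
cat > lk.py <<'E'
import sys
from h import *
from workcell import bot
n=sys.argv[1]
o=bot.observe();f=bot.grab_frame("wrist");pickle.dump((o,f),open(n+".pkl","wb"))
cv2.imwrite("pics/"+n+".png",cv2.resize(f["image"][150:350,130:380,::-1],None,fx=3,fy=3,interpolation=cv2.INTER_CUBIC))
E
python3 ob.py; python3 lk.py w5
```

```text
10.9 [0.5259 0.0913 0.1418] [-3.1415  0.0001  1.9613] [-0.0937  0.5194 -0.6597] [0.0108 0.0072 0.0466] q7 -0.18748679447696656 eff [ 0.2454 -6.499   0.0034  0.0005 -0.0815] 0.06828401713705226
```

View pics/w5.png

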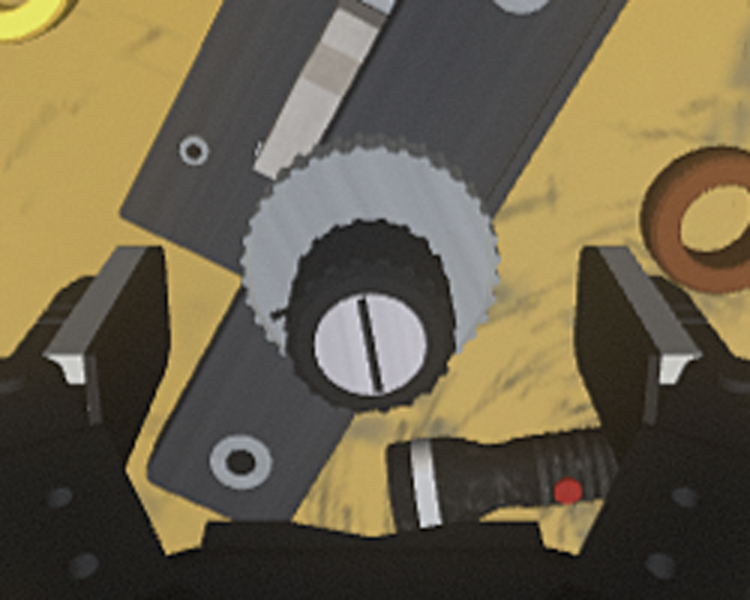

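Emit:
{"fn": "servo_tool", "kwargs": {
  "rows": [
    [[0,0,0.8,0,0,0],[0,0,0.8,0,0,0],[0,0,0,0,0,0]]
  ]
}}

```text
clock: 11.32
position: [0.5254, 0.0912, 0.1249]
tool_rot: [-3.14, -0.0, 1.963]
force: [0.2, -0.3, -0.1]
grip_width: 0.0684
```

Emit:
{"fn": "servo_tool", "kwargs": {
  "rows": [
    [[0,0,0,0,0,0],[0,0,0,0,0,0],[0,0,0,0,0,0]]
  ],
  "grip": -0.2,
  "squeeze": 45
}}

```text
clock: 11.7
position: [0.5258, 0.0912, 0.1263]
tool_rot: [-3.141, 0.0, 1.963]
force: [-2.4, -0.9, 6.4]
grip_width: 0.0438
```

```bash
python3 ob.py; python3 lk.py w6
```

```text
11.7 [0.5258 0.0912 0.1263] [-3.1415  0.0002  1.9633] [-2.4087 -0.921   6.3619] [-0.1383  0.8981 -0.0253] q7 -0.20013925346673442 eff [-0.0308 -6.1214  0.3752 -1.156   0.0253] 0.043844209722916846
```

View pics/w6.png

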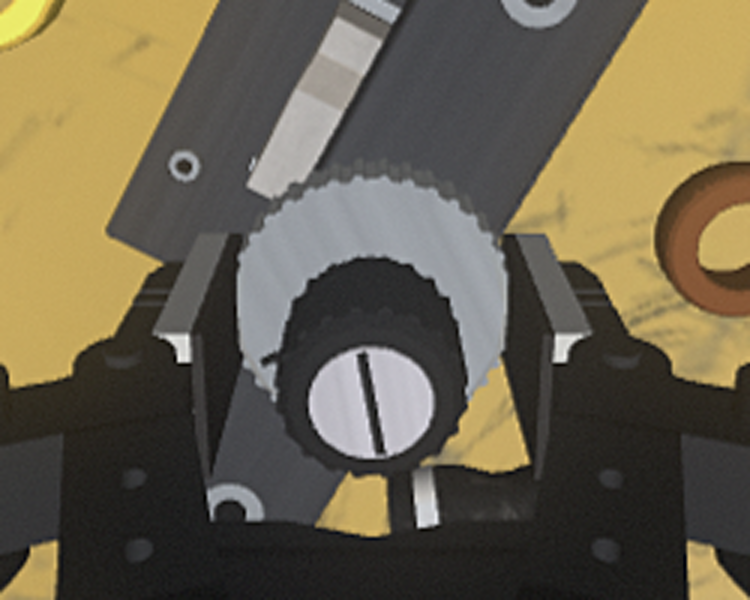

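Emit:
{"fn": "servo_tool", "kwargs": {
  "rows": [
    [[0,0,0.02,0,0,5],[0,0,0.02,0,0,5],[0,0,0.02,0,0,5]]
  ]
}}

```text
clock: 12.12
position: [0.526, 0.0913, 0.1256]
tool_rot: [3.141, -0.0, 1.699]
force: [-2.4, -0.3, 4.3]
grip_width: 0.0439
```

```bash
python3 ob.py
```

```text
12.125 [0.526  0.0913 0.1256] [ 3.1412 -0.      1.6987] [-2.3987 -0.2648  4.255 ] [-0.0204  0.4271  0.0304] q7 -0.4193311955402014 eff [ 1.849  -5.9885  0.5793 -0.447   1.8645] 0.043938385460033196
```

Emit:
{"fn": "servo_tool", "kwargs": {
  "rows": [
    [[0,0,0.02,0,0,5],[0,0,0.02,0,0,5]]
  ]
}}

```text
clock: 12.38
position: [0.5261, 0.0912, 0.1252]
tool_rot: [3.141, -0.0, 1.524]
force: [-0.2, -1.3, 3.0]
grip_width: 0.0439
```

```bash
python3 ob.py; python3 lk.py w7
```

```text
12.375 [0.5261 0.0912 0.1252] [ 3.141  -0.0001  1.5241] [-0.2085 -1.3487  3.0066] [-0.0049  0.204  -0.0348] q7 -0.5632135367158788 eff [ 1.6856 -5.2407  0.4352 -0.1203  1.8515] 0.043939793586529115
```

View pics/w7.png

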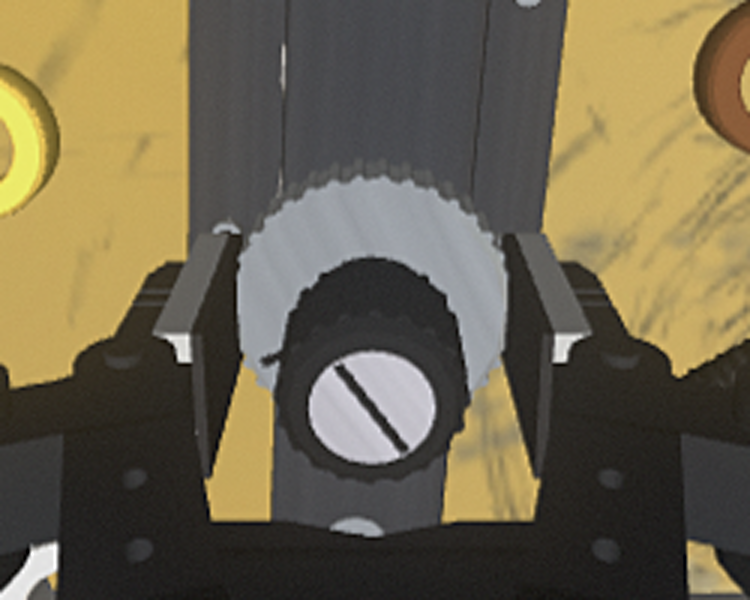

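Emit:
{"fn": "servo_tool", "kwargs": {
  "rows": [
    [[0,0,0.02,0,0,5],[0,0,0.02,0,0,5]]
  ]
}}

```text
clock: 12.68
position: [0.5263, 0.0913, 0.1248]
tool_rot: [3.141, -0.0, 1.351]
force: [0.2, -0.6, 3.2]
grip_width: 0.0441
```

```bash
python3 ob.py
```

```text
12.675 [0.5263 0.0913 0.1248] [ 3.1408 -0.0004  1.3512] [ 0.1797 -0.596   3.186 ] [-0.0559 -0.0877  0.0221] q7 -0.7052011716267668 eff [ 1.5597 -4.534   0.3147  0.1375  1.8753] 0.04407142397674196
```

Emit:
{"fn": "servo_tool", "kwargs": {
  "rows": [
    [[0,0,0.01,0,0,3]]
  ]
}}

```text
clock: 12.8
position: [0.5263, 0.0913, 0.1247]
tool_rot: [3.141, -0.0, 1.299]
force: [1.1, -0.5, 1.9]
grip_width: 0.0438
```

```bash
python3 ob.py
```

```text
12.8 [0.5263 0.0913 0.1247] [ 3.1407 -0.0003  1.2994] [ 1.0863 -0.4522  1.8689] [-0.1278 -0.2324  0.0852] q7 -0.7476102365722157 eff [ 0.4628 -3.7435 -0.0671  0.1796  0.6531] 0.0437746558623394
```

Emit:
{"fn": "servo_tool", "kwargs": {
  "rows": [
    [[0,0,0.01,0,0,2]]
  ]
}}

```text
clock: 12.92
position: [0.5263, 0.0912, 0.1245]
tool_rot: [3.141, -0.0, 1.265]
force: [1.0, -0.9, 3.8]
grip_width: 0.0441
```

```bash
python3 ob.py
```

```text
12.925 [0.5263 0.0912 0.1245] [ 3.1407 -0.0004  1.2651] [ 0.9603 -0.9191  3.7812] [-0.2037 -0.2424  0.0596] q7 -0.775705911476436 eff [-0.0683 -3.4466 -0.1892  0.2336  0.4384] 0.04412083395260582
```

Emit:
{"fn": "servo_tool", "kwargs": {
  "rows": [
    [[0,0,0.01,0,0,2]]
  ]
}}

```text
clock: 13.05
position: [0.5263, 0.0913, 0.1244]
tool_rot: [3.141, -0.001, 1.23]
force: [2.2, -1.0, 5.6]
grip_width: 0.0436
```

```bash
python3 ob.py
```

```text
13.05 [0.5263 0.0913 0.1244] [ 3.1408 -0.0005  1.2296] [ 2.2222 -0.9557  5.6332] [-0.2123 -0.3334  0.0591] q7 -0.804727896727686 eff [ 0.033  -3.512  -0.1566  0.3555  0.8179] 0.043581338909877435
```

Emit:
{"fn": "servo_tool", "kwargs": {
  "rows": [
    [[0,0,0.01,0,0,2]]
  ]
}}

```text
clock: 13.18
position: [0.5264, 0.0912, 0.1243]
tool_rot: [3.141, -0.001, 1.194]
force: [2.4, -1.0, 6.3]
grip_width: 0.0444
```

```bash
python3 ob.py
```

```text
13.175 [0.5264 0.0912 0.1243] [ 3.1408 -0.0005  1.1944] [ 2.4293 -1.0002  6.3198] [-0.2699 -0.3331 -0.0074] q7 -0.8334454031545784 eff [-0.0343 -3.3549 -0.2022  0.3537  0.7248] 0.044361720424268336
```

Emit:
{"fn": "servo_tool", "kwargs": {
  "rows": [
    [[0,0,0.01,0,0,2]]
  ]
}}

```text
clock: 13.3
position: [0.5264, 0.0912, 0.1243]
tool_rot: [3.141, -0.001, 1.159]
force: [1.5, -1.2, 6.4]
grip_width: 0.0438
```

```bash
python3 ob.py
```

```text
13.3 [0.5264 0.0912 0.1243] [ 3.1407 -0.0006  1.1594] [ 1.4878 -1.1692  6.3756] [-0.2458 -0.4177  0.0356] q7 -0.8619910132204228 eff [-0.102  -3.2282 -0.2301  0.3801  0.7159] 0.043820900394527074
```

Emit:
{"fn": "servo_tool", "kwargs": {
  "rows": [
    [[0,0,0.01,0,0,2]]
  ]
}}

```text
clock: 13.42
position: [0.5264, 0.0912, 0.1242]
tool_rot: [3.141, -0.001, 1.124]
force: [1.8, -0.5, 5.5]
grip_width: 0.0439
```

```bash
python3 ob.py
```

```text
13.425 [0.5264 0.0912 0.1242] [ 3.1407 -0.0006  1.1245] [ 1.753  -0.4996  5.4991] [-0.2871 -0.4311 -0.0507] q7 -0.890417152263014 eff [-0.1634 -3.1058 -0.2546  0.4061  0.714 ] 0.04387956518783853
```

Emit:
{"fn": "servo_tool", "kwargs": {
  "rows": [
    [[0,0,0.01,0,0,2]]
  ]
}}

```text
clock: 13.55
position: [0.5264, 0.0912, 0.1241]
tool_rot: [3.141, -0.001, 1.09]
force: [2.3, -1.5, 5.4]
grip_width: 0.044
```

```bash
python3 ob.py
```

```text
13.55 [0.5264 0.0912 0.1241] [ 3.1407 -0.0006  1.0895] [ 2.3197 -1.5445  5.4152] [-0.3292 -0.4061  0.0052] q7 -0.9188806428430908 eff [-0.2245 -2.9861 -0.2793  0.4311  0.7147] 0.04401976098551201
```

Emit:
{"fn": "servo_tool", "kwargs": {
  "rows": [
    [[0,0,0.01,0,0,2]]
  ]
}}

```text
clock: 13.68
position: [0.5265, 0.0912, 0.124]
tool_rot: [3.141, -0.001, 1.055]
force: [2.3, -0.9, 5.9]
grip_width: 0.0441
```

```bash
python3 ob.py
```

```text
13.675 [0.5265 0.0912 0.124 ] [ 3.1406 -0.0007  1.0546] [ 2.275  -0.9447  5.9045] [-0.3163 -0.4976  0.0556] q7 -0.9472850419081407 eff [-0.2866 -2.8696 -0.3047  0.455   0.7135] 0.04408757752270347
```

Emit:
{"fn": "servo_tool", "kwargs": {
  "rows": [
    [[0,0,0.01,0,0,2]]
  ]
}}

```text
clock: 13.8
position: [0.5265, 0.0912, 0.1239]
tool_rot: [3.141, -0.001, 1.02]
force: [2.2, -2.4, 6.6]
grip_width: 0.0435
```

```bash
python3 ob.py
```

```text
13.8 [0.5265 0.0912 0.1239] [ 3.1406 -0.0008  1.0197] [ 2.1846 -2.4241  6.6033] [-0.3406 -0.4459  0.1557] q7 -0.9756586927045678 eff [-0.3267 -2.726  -0.366   0.468   0.6651] 0.04347877957421699
```

Emit:
{"fn": "servo_tool", "kwargs": {
  "rows": [
    [[0,0,0.01,0,0,2]]
  ]
}}

```text
clock: 13.92
position: [0.5265, 0.0912, 0.1238]
tool_rot: [3.141, -0.001, 0.985]
force: [2.4, -2.2, 8.3]
grip_width: 0.044
```

```bash
python3 ob.py; python3 lk.py w8
```

```text
13.925 [0.5265 0.0912 0.1238] [ 3.1405 -0.0008  0.9854] [ 2.4491 -2.1871  8.2514] [-0.4391 -0.4465  0.7072] q7 -1.0037002577825342 eff [ 0.1039 -2.1931 -0.9793  0.3268 -0.0271] 0.04395631630602586
```

View pics/w8.png

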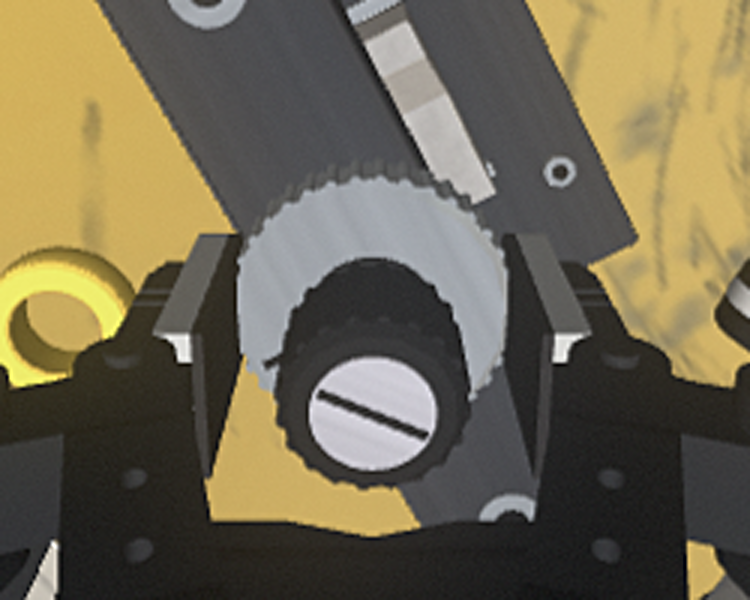

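Emit:
{"fn": "servo_tool", "kwargs": {
  "rows": [
    [[0,0,0,0,0,0]]
  ]
}}

```text
clock: 14.1
position: [0.5265, 0.0912, 0.1239]
tool_rot: [3.14, -0.001, 0.987]
force: [1.4, -2.5, 7.9]
grip_width: 0.0438
```

```bash
python3 ob.py
```

```text
14.1 [0.5265 0.0912 0.1239] [ 3.1403 -0.0007  0.9868] [ 1.356  -2.4814  7.9402] [-0.569  -0.4391  0.7356] q7 -1.0027292201631322 eff [-0.8891 -1.7659 -1.1711  0.3185 -0.8285] 0.04381719176255782
```

Emit:
{"fn": "servo_tool", "kwargs": {
  "rows": [
    [[0,0,0,0,0,0],[0,0,0,0,0,0],[0,0,0,0,0,0],[0,0,0,0,0,0]]
  ],
  "grip": 0.6
}}

```text
clock: 14.6
position: [0.5258, 0.0913, 0.1233]
tool_rot: [-3.141, 0.0, 0.986]
force: [0.2, -0.2, 0.7]
grip_width: 0.0684
```

```bash
python3 ob.py; python3 lk.py w9
```

```text
14.6 [0.5258 0.0913 0.1233] [-3.1414  0.0001  0.9861] [ 0.2373 -0.1554  0.7154] [ 0.0146  0.0061 -0.0418] q7 -1.0031888055497897 eff [ 0.0027 -1.0616  0.01    0.0055 -0.0005] 0.0683646275940451
```

View pics/w9.png

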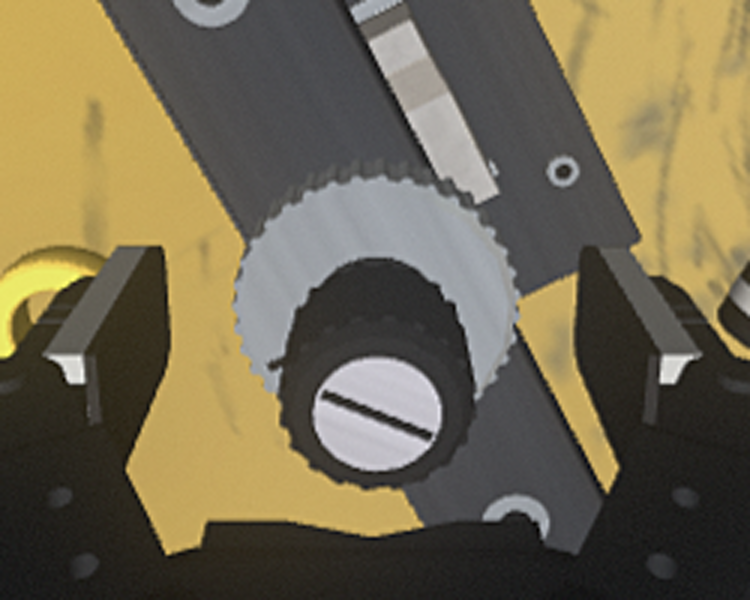

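Emit:
{"fn": "servo_tool", "kwargs": {
  "rows": [
    [[0,0,-2,0,0,0],[0,0,-4,0,0,0],[0,0,-5,0,0,0],[0,0,-5,0,0,0],[0,0,-4,0,0,0]]
  ]
}}

```text
clock: 15.28
position: [0.5259, 0.0912, 0.3255]
tool_rot: [3.141, -0.001, 0.986]
force: [0.4, 0.8, -0.3]
grip_width: 0.0684
```

Emit:
{"fn": "servo_tool", "kwargs": {
  "rows": [
    [[0,0,0,0,0,0],[0,0,0,0,0,0]]
  ]
}}

```text
clock: 15.52
position: [0.5256, 0.0911, 0.3228]
tool_rot: [-3.141, 0.001, 0.986]
force: [0.2, -0.3, 0.1]
grip_width: 0.0685
```

```bash
python3 ob.py; python3 - <<'E'
from h import *
from workcell import bot
o=bot.observe();f=bot.grab_frame("wrist");g=bot.grab_frame("scene")
pickle.dump((o,f,g),open("w10.pkl","wb"))
cv2.imwrite("pics/w10.png",cv2.resize(f["image"][80:230,150:350,::-1],None,fx=4,fy=4,interpolation=cv2.INTER_CUBIC))
cv2.imwrite("pics/s10.png",cv2.resize(g["image"][150:260,230:350,::-1],None,fx=5,fy=5,interpolation=cv2.INTER_CUBIC))
E
```

```text
15.525 [0.5256 0.0911 0.3228] [-3.1412  0.0005  0.9861] [ 0.151  -0.309   0.1215] [-0.0045 -0.0335 -0.03  ] q7 -0.9330651515797701 eff [ 0.0504 -1.126   0.0031  0.1005  0.0119] 0.06853370821606525
```

View pics/w10.png

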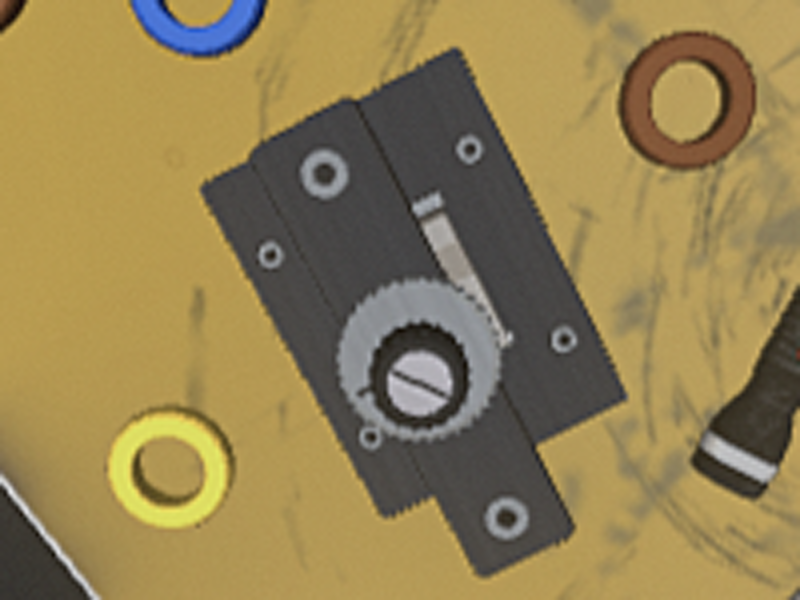

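View pics/s10.png

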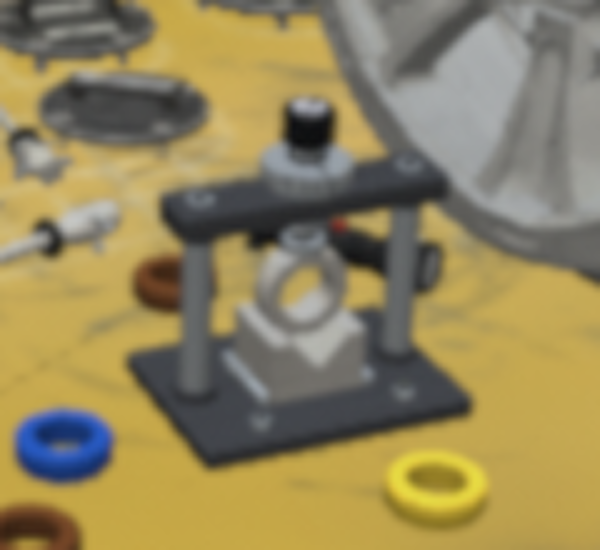

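```bash
python3 - <<'E'
from workcell import bot
print(bot.job_done())
E
```

```text
the job is handed in; nothing more can be done
None
```

The setting ring is clamped at an estimated 41 N. The locking ring is tight on the yoke, and the job was handed in at about 15.6 s with the gripper open and clear.

- **Knob:** I turned the knob clockwise by feel and felt the foot touch after about 1.28 rad. I went past the target to an estimated 51 N by the fit at that point, then backed off and settled about 0.44 rad past touch. The locking ring stayed backed off throughout.
- **Locking ring:** I turned it clockwise by about 0.98 rad to its hard stop. The wrist moment rose from about 0.05 to 0.73 N m there and held steady.

**Last checks**
- The knob's slot stayed put while the locking ring turned. Its angle, compared before and after, agreed to within about 1° in the close picture and about 2.5° in the coarser far one.
- In the pictures the base plate and the neighbouring blue, yellow and brown rings looked where they were at the start. I did not look again at the large ring, micrometer, marker or bore gauge.
- The locking ring sits flush on the yoke, and the foot is down on the setting ring.

**Uncertainty:** the press comes from noisy moment readings (about 0.03 N m scatter, or roughly 12 N per sample). Fits with the stated stiffness gave 41 N. With the stiffness left free, the two readings were 45 N from torque and 21 N from angle, and they disagree. I went by the fixed-stiffness fit, since its drag came out at the stated 0.17 N m.

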